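# Close up and edge a slumped row of books in a sliding rack

## Task

Tidy the row of books in the wooden rack by pushing only: slide the grey steel support along until the two slumped books stand upright and all five are snug between it and the end panel, and push the book that sticks out back in until every spine is flush with the front edge of the rack's base. Do not lift or knock over any book, and leave the pencil cup, the stapler and the label roll where they are.

Things in the scene. Friction and masses are not known exactly. Their poses are not given: they have to be found in the camera images.
- rack: Fixed desk-top book rack of pale wood. Origin on the table top under the base, mid-depth; y runs along the row to the end panel, x from the front edge (book spines, robot side) to the back, z up. Base 190 mm deep (x from -95 to 95), y from -178 to 190, 12 mm thick: the books stand 12 mm above the table.
- front_edge (a point): Middle of the front edge of the rack's base, on its top (rack x = -95, y = 0, z = 12 mm). Axes as the rack's. Spines are flush when at this x.
- end_face (a point): Foot of the end panel's inner face (rack x = 0, y = +172, z = 12 mm), the fixed stop of the row. Axes as the rack's. The panel is 190 mm wide, 18 thick and rises 150 mm above the table.
- support (a joint): Travel of the grey steel sliding support along rack +y, m; 0 = fully open, grows towards the end panel. Guided in a slot (friction 2.5 N), it stays where left, cannot turn or lift. Its row-side face is at rack y = joint - 95 mm; with five upright books (137 mm) tight it reads 0.129 to 0.130. On the way it meets the feet of the leaning books, which come upright as it pushes them (5 to 12 N).
- support_back (a point): Centre of the rear end face of the support's black shoe, where to push along rack +y: an upright face 60 mm wide, from 14 to 43 mm above the table (this point 28 mm). The shoe runs 70 mm from here to the support's upright plate, 120 mm wide, top 158 mm above the table; two thin ribs slope up to it, starting 13 mm in front of this face.
- navy_book: Loose hardback, mm: 235 tall, 161 deep, 32 thick, dark navy cover with yellow bars; stands upright first in the row, against the end panel. Origin at the centre of its end-panel-side cover; x points from foot to head (straight up when it stands), y out of the spine (rack -x), z through the thickness to the support (rack -y). 0.45 to 1 kg.
- green_book: Loose hardback, mm: 242 tall, 168 deep, 30 thick, mid-green cover with darker patches; stands upright second or third from the end panel. Origin at the centre of its end-panel-side cover; x points from foot to head (straight up when it stands), y out of the spine (rack -x), z through the thickness to the support (rack -y). 0.45 to 1 kg.
- crimson_book: Loose hardback, mm: 240 tall, 166 deep, 30 thick, crimson cover with yellow bars; stands upright third or second from the end panel. Origin at the centre of its end-panel-side cover; x points from foot to head (straight up when it stands), y out of the spine (rack -x), z through the thickness to the support (rack -y). 0.45 to 1 kg.
- sunset_book: Loose hardback, mm: 230 tall, 158 deep, 24 thick, pale blue cover shading to dark red; starts leaning against the third book. Origin at the centre of its end-panel-side cover; x points from foot to head (straight up when it stands), y out of the spine (rack -x), z through the thickness to the support (rack -y). 0.45 to 1 kg.
- grey_book: Loose hardback, mm: 240 tall, 168 deep, 21 thick, grey cover with yellow shapes; starts leaning against the sunset book, nearest the support. Origin at the centre of its end-panel-side cover; x points from foot to head (straight up when it stands), y out of the spine (rack -x), z through the thickness to the support (rack -y). 0.45 to 1 kg.
- navy_book_spine (a point): Point on the spine face of the navy book, mid-thickness, 60 mm above the foot of the book; at rack x = -95 mm the spine is flush with the rack's front edge, less than that and it sticks out.
- navy_book_foot (a point): Centre of the foot (lower end) of the navy book, which rests on the base.
- green_book_spine (a point): Point on the spine face of the green book, mid-thickness, 60 mm above the foot of the book; at rack x = -95 mm the spine is flush with the rack's front edge, less than that and it sticks out.
- green_book_foot (a point): Centre of the foot (lower end) of the green book, which rests on the base.
- crimson_book_spine (a point): Point on the spine face of the crimson book, mid-thickness, 60 mm above the foot of the book; at rack x = -95 mm the spine is flush with the rack's front edge, less than that and it sticks out.
- crimson_book_foot (a point): Centre of the foot (lower end) of the crimson book, which rests on the base.
- sunset_book_spine (a point): Point on the spine face of the sunset book, mid-thickness, 60 mm above the foot of the book; at rack x = -95 mm the spine is flush with the rack's front edge, less than that and it sticks out.
- sunset_book_foot (a point): Centre of the foot (lower end) of the sunset book, which rests on the base.
- grey_book_spine (a point): Point on the spine face of the grey book, mid-thickness, 60 mm above the foot of the book; at rack x = -95 mm the spine is flush with the rack's front edge, less than that and it sticks out.
- grey_book_foot (a point): Centre of the foot (lower end) of the grey book, which rests on the base.
- pencil_cup: Grey cup with pencils, 77 across, 169 tall, loose, behind the rack; leave alone. Origin under its centre.
- stapler: Red and black stapler, 150 long, 36 wide, 52 high, loose, on the table in front of the rack; leave alone. Origin under its centre.
- label_roll: Roll of paper labels, 68 across, 40 high, loose, on the table in front of the rack; leave alone. Origin under its centre.

How it is judged (in metres and radians):
At the end, for the whole second after the job is handed in: The support is closed up to within about 5 mm of the tight row (joint over 0.124), all five books stand within 3 degrees of upright on the base, every spine is within 6 mm of the rack's front edge, and everything is at rest (value of joint support above 0.124 m and angle between each of navy_book, green_book, crimson_book, sunset_book, grey_book's own x axis and vertical below 0.05 rad and x of navy_book_spine in the frame of rack between -0.101 and -0.089 m and height (world z) of each of navy_book_foot, green_book_foot, crimson_book_foot, sunset_book_foot, grey_book_foot below 0.017 m and linear speed of each of navy_book, green_book, crimson_book, sunset_book, grey_book below 0.01 m/s and x of green_book_spine in the frame of rack between -0.101 and -0.089 m and x of crimson_book_spine in the frame of rack between -0.101 and -0.089 m and x of sunset_book_spine in the frame of rack between -0.101 and -0.089 m and x of grey_book_spine in the frame of rack between -0.101 and -0.089 m and velocity of joint support below 0.005 m/s); the robot touches nothing.
It fails at once if a book is lifted: its foot comes more than 20 mm above the rack's base (height (world z) of any of navy_book_foot, green_book_foot, crimson_book_foot, sunset_book_foot, grey_book_foot above 0.032 m).
It fails at once if a book is knocked over: it leans by more than 30 degrees (angle between any of navy_book, green_book, crimson_book, sunset_book, grey_book's own x axis and vertical above 0.52 rad).
It fails at once if the pencil cup, the stapler or the label roll is moved by more than 15 mm (distance of any of pencil_cup, stapler, label_roll from where it was at the start of the episode above 0.015 m).
It also fails if it takes over 54 s, if anything falls off the work surface, if the arm or the gripper's body presses on something with over 40 N, if the wrist force passes 120 N, or if a joint passes its speed limit or range.

## Robot

A 6-joint arm with a two-finger parallel gripper is mounted at the origin on a cart in front of the work surface, level with it; the furniture and walls round the work are solid. World frame = base frame: x ahead of the robot, y to its left, z up, the work surface at z = 0. Lengths are in mm, angles in degrees, forces in N, time in s.
With the tool pointing down it reaches from about 350 to 850 mm from the base axis. Payload 8.1 kg.
Tool frame: the origin (TCP) lies midway between the tips of the shut fingers; the grasp point (between the pads) lies 19 mm behind it; z points along the fingers, y is the line along which they close (so a half turn about z gives the same grasp; the last joint's range is limited). The gripper opens to 85 mm and grips with 20 to 120 N. Pads are 22 mm wide; open, the fingers measure 114 mm over their backs; the gripper's body (76 mm by 85 mm) begins 54 mm behind the grasp point. The pads swing forward as they close: fully open they stand 13 mm farther back than shut.
Start: joints at [-77.086, 7.471, 85.268, -0, 87.261, -4.893], TCP at [183.512, -571.252, 207.992] pointing down, gripper open.
Joint ranges: [-169.43, 169.43], [-51.17, 129.36], [1.28, 143.12], [-76.62, 256.62], [0, 156.53], [-152.29, 152.29]. Speed limits (degrees/s): [136.94, 136.94, 159.86, 180, 180, 180].

## Interface

Orientations are given as [roll, pitch, yaw] about the fixed x, y, z axes, in that order (R = Rz(yaw) Ry(pitch) Rx(roll)).
In Python, from bench import r gives the robot as it stands. The module is installed in compiled form; this text tells all that it offers.
- The arm moves only by the tool jog_arm, never from a script. Its argument "rows" is a list of rows, each a list of 2 entries, a list of its own where there are three numbers: the shift along the tool's x, y, z in mm, then the turn, a rotation vector about the tool's x, y, z in rad. A call has 1 to 10 rows; each row is the pose to reach, as a shift and turn from the pose commanded when the call began, along the tool's axes at that moment; what a row does not reach only later rows make up. A row lasts 1/10 s, in which the tool goes at most 50 mm and 8.59 degrees, less where a joint would pass 70% of its speed; a pose out of reach is approached as far as the arm can. A call with a gripper value outside its range is refused whole. "grip" is the finger opening in mm, from 0 to 85.4, set as the call begins (left out, the last holds). The fingers move at their own pace and stop on an object; "force" is the grip in N (left out, the last holds). Time passes only in rows, so rows that repeat a pose let the fingers close. It gives the time, the measured TCP pose, the force, the opening and the grip force at its end, in the units of the state.
- r.sense(): the state, without advancing time (a new reading comes with each control period).
- r.snapshot(name): name is "scene" or "top" or "wrist"; returns (picture, depth): 420x560x3 uint8, blue, green, red; 420x560 float32, mm along the optical axis (not along the pixel's ray), 0 where there is no reading.
- r.camera_params(name): a dict with "fx", "fy", "cx", "cy" (pixels), "pose" (4x4, takes a point from camera to world coordinates); the wrist camera has in their place "tool_from_camera" (4x4, takes a point from camera to tool coordinates, whose origin is the TCP and whose axes are the flange's). Camera axes: x right, y down, z forward; pixel columns grow to the right and rows downward; lengths in mm; the calibration is good to about 2 mm. A picture is of the moment at which its call begins: read the wrist's pose just before it. camera_params takes no time and is no camera call.
- r.hand_in(): hands the job in; it is judged then, once.
The state is a dict: "time": time; "joint_pos": joint angles; "qd": joint speeds; "joint_efforts": joint torques, N m; "tool_pos": TCP position; "tcp_rot": TCP orientation; "ft_force": force on the tool from outside, world axes, zero at the start; "wrist_torque": the same for the moment, N m; "finger_gap": finger opening in mm; "grip_force": force on a finger pad.
Only numpy, scipy, OpenCV 4.12 (cv2) and the standard library are available. Lean on these libraries where they do the work, as an engineer would, in place of code of your own. Each camera call takes 0.05 s, during which the arm holds its last target. There are 200 camera calls.

## Working session

There is one attempt and no reset: what is moved stays moved. The work goes in short steps, Python scripts to look and compute and a tool call to move; the robot and the scene stay as the last step left them, time stands still between calls to the robot, and variables do not carry over. Pictures are saved under pics/ and viewed, at most 10 in all, crops included, and the job is handed in when it is done.

Besides the shell and the picture viewer there is one more tool, called after "Request:" as a command line: name --argument value ..., lists and objects as JSON in quotes. jog_arm: Moves the arm, as the interface text tells. Its arguments: {"type":"object","properties":{"rows":{"type":"array"},"grip":{"type":"number"},"force":{"type":"number"}},"required":["rows"]}

```bash
mkdir -p pics; python3 - <<'E'
from bench import r
import cv2,numpy as np
for n in("scene","top"):
    p,d=r.snapshot(n); cv2.imwrite(f"pics/{n}0.png",p); np.savez(f"pics/{n}0.npz",p=p,d=d)
    c=r.camera_params(n); print(n,c["fx"],c["cx"],c["cy"],np.round(c["pose"],3).tolist())
print(r.sense())
E
```

```text
scene 435.6968854176996 272.64656787593213 206.6971511982797 [[0.56, 0.643, -0.523, 1016.533], [0.829, -0.43, 0.358, 24.913], [0.005, -0.634, -0.774, 764.331], [0.0, 0.0, 0.0, 1.0]]
top 417.1855743772001 285.262957510181 204.9304689109435 [[-0.098, -0.78, 0.618, 41.436], [-0.995, 0.078, -0.058, 397.458], [-0.003, -0.621, -0.784, 810.163], [0.0, 0.0, 0.0, 1.0]]
{'time': 0.1, 'joint_pos': array([-7.70851505e+01,  7.51227862e+00,  8.53248156e+01,  7.80242868e-04,
        8.72642387e+01, -4.89300743e+00]), 'qd': array([-0.08673004, -0.00175187, -0.05307217,  0.02294051, -0.0214192 ,
       -0.00800123]), 'joint_efforts': array([ 1.42186524e-03, -5.70947957e+01, -5.01942766e+01, -3.82438275e-04,
        8.07077828e-03,  2.37107827e-05]), 'tool_pos': array([ 183.39517073, -570.68919819,  207.01676633]), 'tcp_rot': array([-1.79899103e+02, -9.41966437e-03,  1.78078107e+01]), 'ft_force': array([-0.22335735,  0.04473879, -0.38560847]), 'wrist_torque': array([0.00710388, 0.00704796, 0.02056333]), 'grip_force': 0.0, 'finger_gap': 85.33040749813159}
```

View pics/scene0.png

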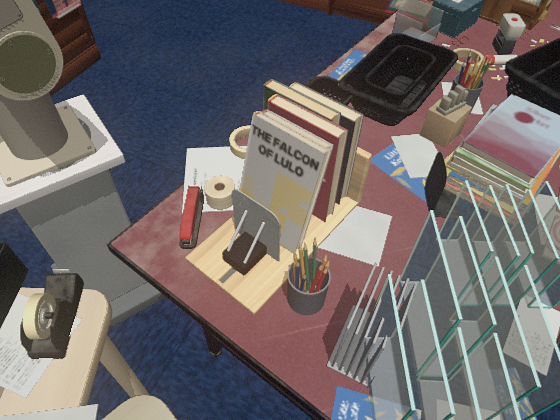

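View pics/top0.png

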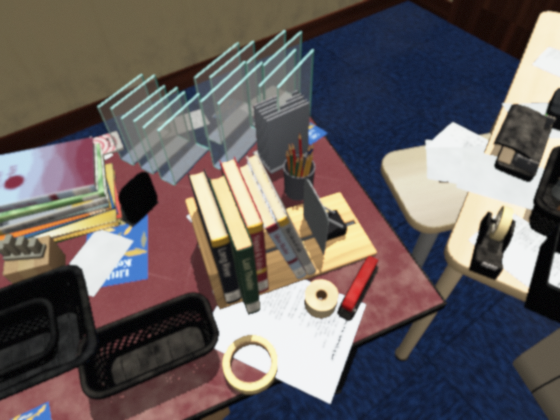

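The scene picture shows the support shoe at (243,252) and the cup at (308,280). In the top picture the green book sticks out, with its spine foot near (248,305). The stapler is at (358,287), the roll at (321,298), and the base's right corner at about (377,258). Next I'll measure the base plane and the book spines.

```bash
cat > h.py <<'E'
import numpy as np,cv2
from bench import r
def cloud(n,d):
    c=r.camera_params(n); v,u=np.mgrid[:d.shape[0],:d.shape[1]]
    P=np.stack([(u-c["cx"])/c["fx"]*d,(v-c["cy"])/c["fy"]*d,d],-1)
    W=P@np.array(c["pose"])[:3,:3].T+np.array(c["pose"])[:3,3]; W[d<=0]=np.nan; return W
def plane(n,u,v,z):
    c=r.camera_params(n); T=np.array(c["pose"])
    k=T[:3,:3]@[(u-c["cx"])/c["fx"],(v-c["cy"])/c["fy"],1]; return T[:3,3]+k*(z-T[2,3])/k[2]
E
python3 - <<'E'
from h import *
for n in("scene","top"):
    z=np.load(f"pics/{n}0.npz"); p,d=z["p"],z["d"]; W=cloud(n,d); h=cv2.cvtColor(p,cv2.COLOR_BGR2HSV)
    tab=W[...,2]
    reg=np.zeros(d.shape,bool)
    if n=="scene": reg[185:320,180:375]=1
    else: reg[150:330,185:385]=1
    m=reg&(h[...,0]>10)&(h[...,0]<28)&(h[...,1]>60)&(h[...,2]>120)&(abs(tab-12)<10)
    m=cv2.morphologyEx(m.astype(np.uint8),cv2.MORPH_OPEN,np.ones((3,3)))
    Q=W[m>0]; print(n,len(Q),"zmed",np.nanmedian(Q[:,2]))
    # project by ray at z=12
    v,u=np.nonzero(m); R=np.array([plane(n,a,b,12)[:2] for a,b in zip(u,v)],np.float32)
    R=R[(R[:,0]>300)]
    print(cv2.minAreaRect(R), np.round(cv2.boxPoints(cv2.minAreaRect(R))).tolist())
    o=p.copy(); o[m>0]=(255,0,255); 
    x0,y0=(170,70) if n=="scene" else (180,130)
    cv2.imwrite(f"pics/{n}_m.png",cv2.resize(o[y0:y0+210,x0:x0+220],None,fx=2.8,fy=2.8))
a=[cv2.imread(f"pics/{n}_m.png") for n in("scene","top")]
b=np.hstack(a); cv2.imwrite("pics/m.png",cv2.resize(b,(800,int(b.shape[0]*800/b.shape[1])),interpolation=cv2.INTER_AREA))
z=np.load("pics/top0.npz");W=cloud("top",z["d"])
for q in[(248,305),(231,298),(268,285),(305,272),(345,222),(345,245),(205,180),(238,237),(358,287),(321,285),(300,180)]: print(q,np.round(W[q[1],q[0]]))
z=np.load("pics/scene0.npz");W=cloud("scene",z["d"])
for q in[(235,265),(243,240),(230,247),(246,262),(255,215),(190,205),(219,185),(308,280)]: print("s",q,np.round(W[q[1],q[0]]))
E
```

```text
scene 5076 zmed 13.841717078339286Traceback (most recent call last):
  File "<stdin>", line 12, in <module>
  File "h.py", line 8, in plane
    c=r.camera_params(n); T=np.array(c["pose"])
ValueError: time passes only in moves, steps and waits
```

```bash
cat > h.py <<'E'
import numpy as np,cv2
from bench import r
C={n:r.camera_params(n) for n in("scene","top")}
def cloud(n,d):
    c=C[n]; v,u=np.mgrid[:d.shape[0],:d.shape[1]]
    P=np.stack([(u-c["cx"])/c["fx"]*d,(v-c["cy"])/c["fy"]*d,d],-1)
    W=P@np.array(c["pose"])[:3,:3].T+np.array(c["pose"])[:3,3]; W[d<=0]=np.nan; return W
def plane(n,u,v,z):
    c=C[n]; T=np.array(c["pose"])
    k=T[:3,:3]@[(u-c["cx"])/c["fx"],(v-c["cy"])/c["fy"],1]; return T[:3,3]+k*(z-T[2,3])/k[2]
E
python3 - <<'E'
from h import *
for n in("scene","top"):
    z=np.load(f"pics/{n}0.npz"); p,d=z["p"],z["d"]; W=cloud(n,d); h=cv2.cvtColor(p,cv2.COLOR_BGR2HSV)
    tab=W[...,2]
    reg=np.zeros(d.shape,bool)
    if n=="scene": reg[185:320,180:375]=1
    else: reg[150:330,185:385]=1
    m=reg&(h[...,0]>10)&(h[...,0]<28)&(h[...,1]>60)&(h[...,2]>120)&(abs(tab-12)<10)
    m=cv2.morphologyEx(m.astype(np.uint8),cv2.MORPH_OPEN,np.ones((3,3)))
    Q=W[m>0]; print(n,len(Q),"zmed",np.nanmedian(Q[:,2]))
    v,u=np.nonzero(m); R=np.array([plane(n,a,b,12)[:2] for a,b in zip(u,v)],np.float32)
    print(cv2.minAreaRect(R), np.round(cv2.boxPoints(cv2.minAreaRect(R))).tolist())
    o=p.copy(); o[m>0]=(255,0,255); 
    x0,y0=(170,70) if n=="scene" else (180,130)
    cv2.imwrite(f"pics/{n}_m.png",cv2.resize(np.hstack([o])[y0:y0+240,x0:x0+220],None,fx=2.4,fy=2.4))
a=[cv2.imread(f"pics/{n}_m.png") for n in("scene","top")]
h=min(x.shape[0] for x in a);b=np.hstack([x[:h] for x in a]); cv2.imwrite("pics/m.png",cv2.resize(b,(800,int(b.shape[0]*800/b.shape[1])),interpolation=cv2.INTER_AREA))
z=np.load("pics/top0.npz");W=cloud("top",z["d"])
for q in[(248,305),(231,298),(268,285),(305,272),(345,222),(345,245),(205,180),(238,237),(358,287),(321,285),(300,180)]: print(q,np.round(W[q[1],q[0]]))
z=np.load("pics/scene0.npz");W=cloud("scene",z["d"])
for q in[(235,265),(243,240),(230,247),(246,262),(255,215),(190,205),(219,185),(308,280)]: print("s",q,np.round(W[q[1],q[0]]))
E
```

```text
scene 5076 zmed 13.841717078339286
((560.3895874023438, 348.9990234375), (192.73138427734375, 365.9718017578125), 15.954586029052734) [[417.0, 498.0], [518.0, 147.0], [703.0, 200.0], [603.0, 551.0]]
top 3771 zmed 13.481674044965416
((572.3494262695312, 295.89154052734375), (194.99603271484375, 259.845458984375), 15.20450210571289) [[444.0, 396.0], [512.0, 145.0], [701.0, 196.0], [632.0, 447.0]]
(248, 305) [396. 437.  57.]
(231, 298) [426. 472.  34.]
(268, 285) [449. 396.  31.]
(305, 272) [472. 316.  30.]
(345, 222) [605. 203.  12.]
(345, 245) [543. 214.  10.]
(205, 180) [559. 495. 245.]
(238, 237) [423. 438. 252.]
(358, 287) [416. 216.  51.]
(321, 285) [431. 289.  45.]
(300, 180) [688. 301.  79.]
s (235, 265) [605. 219.  37.]
s (243, 240) [570. 260.  47.]
s (230, 247) [573. 228.  51.]
s (246, 262) [616. 238.  45.]
s (255, 215) [578. 285. 118.]
s (190, 205) [433. 212.  51.]
s (219, 185) [403. 298.  33.]
s (308, 280) [714. 315.  42.]
```

View pics/m.png

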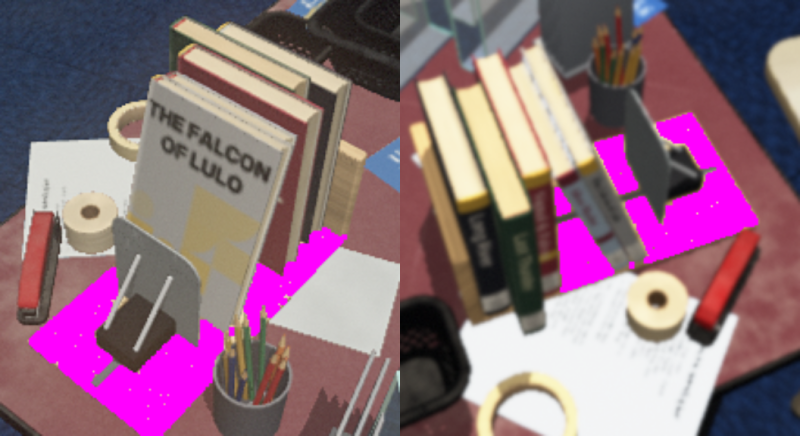

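The magenta mask covers the base well in both views: front-right corner near (515,146), back-right near (702,198), yaw about 15.7°. Next I'll measure the spines and the shoe in rack coordinates and plan the first move.

```bash
cat >> h.py <<'E'
from scipy.spatial.transform import Rotation as Ro
O=np.array([560.,343.3,0]); YAW=15.7; RR=Ro.from_euler("z",YAW,degrees=True).as_matrix()
def torack(W): return (W-O)@RR
def toworld(p): return O+RR@np.array(p,float)
def go(p,tilt=(0,0)):
    """p rack coords of TCP; tilt deg: (about rack x, about rack y). Prints tool shift/rotvec."""
    s=r.sense(); R0=Ro.from_euler("xyz",s["tcp_rot"],degrees=True)
    Rt=Ro.from_matrix(RR)*Ro.from_euler("xyz",[tilt[0],tilt[1],0],degrees=True)*Ro.from_euler("x",180,degrees=True)
    print("shift",np.round(R0.inv().apply(toworld(p)-s["tool_pos"]),1).tolist(),"rot",np.round((R0.inv()*Rt).as_rotvec(),4).tolist())
def spines(n,zl=(40,130)):
    p,d=r.snapshot(n); cv2.imwrite(f"pics/{n}_l.png",p); Q=torack(cloud(n,d)); rep(Q,zl); return p,Q
def rep(Q,zl=(40,130)):
    q=Q.reshape(-1,3); q=q[(q[:,2]>zl[0])&(q[:,2]<zl[1])&(q[:,0]<-60)&(q[:,0]>-160)]
    for y in range(-40,176,8):
        k=q[abs(q[:,1]-y)<4]
        if len(k)>5: print(y,len(k),np.round(np.percentile(k[:,0],[10,30,50])).tolist())
E
python3 - <<'E'
from h import *
z=np.load("pics/top0.npz"); rep(torack(cloud("top",z["d"])))
z=np.load("pics/scene0.npz"); Q=torack(cloud("scene",z["d"])).reshape(-1,3)
k=Q[(Q[:,2]>24)&(Q[:,2]<36)&(abs(Q[:,0])<45)&(Q[:,1]<-60)]; print("shoe",len(k),np.percentile(k[:,1],[5,20,50]),np.percentile(k[:,0],[3,97]))
k=Q[(Q[:,2]>60)&(Q[:,2]<140)&(abs(Q[:,0])<55)&(Q[:,1]<-20)&(Q[:,1]>-110)]; print("plate",len(k),np.percentile(k[:,1],[5,20,50,80]),np.percentile(k[:,0],[3,97]))
print("start rack",torack(r.sense()["tool_pos"]), "wp",torack(np.array([520,0,300.])),torack(np.array([330,400,220.])))
go(torack(np.array([520,0,300.])))
E
```

```text
-40 27 [-157.0, -152.0, -150.0]
-32 45 [-157.0, -150.0, -146.0]
-24 67 [-156.0, -147.0, -139.0]
-16 67 [-143.0, -134.0, -125.0]
-8 84 [-141.0, -128.0, -94.0]
0 118 [-146.0, -131.0, -94.0]
8 136 [-152.0, -134.0, -94.0]
16 124 [-151.0, -132.0, -94.0]
24 84 [-131.0, -94.0, -94.0]
32 54 [-95.0, -94.0, -94.0]
40 32 [-94.0, -94.0, -93.0]
80 45 [-94.0, -93.0, -93.0]
88 88 [-95.0, -95.0, -94.0]
96 94 [-95.0, -95.0, -94.0]
104 17 [-95.0, -94.0, -94.0]
112 64 [-132.0, -131.0, -131.0]
120 88 [-133.0, -133.0, -132.0]
128 91 [-133.0, -133.0, -132.0]
136 153 [-132.0, -131.0, -130.0]
144 88 [-95.0, -94.0, -93.0]
152 95 [-95.0, -95.0, -95.0]
160 97 [-96.0, -95.0, -95.0]
168 96 [-95.0, -94.0, -93.0]
shoe 166 [-132.06642784 -131.4156257  -110.27624459] [-39.43819405  41.95634295]
plate 1187 [-95.74006904 -62.72212538 -61.49576702 -60.88139542] [-50.49437763  51.36781696]
start rack [-609.88024545 -777.98042267  207.01676633] wp [-131.40480296 -319.66805871  300.        ] [-206.07605639  116.8227246   220.        ]
shift [495.0, -440.6, -92.1] rot [-0.0018, -0.0001, 0.0368]
```

Request:
jog_arm --rows '[[[0,0,-92],[0,0,0]],[[0,0,-92],[0,0,0]],[[495,-440,-92],[0,0,0.037]],[[495,-440,-92],[0,0,0.037]],[[495,-440,-92],[0,0,0.037]],[[495,-440,-92],[0,0,0.037]],[[495,-440,-92],[0,0,0.037]],[[495,-440,-92],[0,0,0.037]],[[495,-440,-92],[0,0,0.037]],[[495,-440,-92],[0,0,0.037]]]' --grip 0 --force 80

```text
time: 1.1
tool_pos: [387.3, -224.8, 299.7]
tcp_rot: [-180.0, 0.0, 15.7]
ft_force: [1.1, -0.9, 0.8]
finger_gap: -0.2
grip_force: 0.0
```

```bash
python3 - <<'E'
from h import *
print(torack(r.sense()["tool_pos"])); go(torack(np.array([520,0,300.])))
E
```

```text
[-320.00744426 -500.20502117  299.72583272]
shift [188.5, -180.6, -0.3] rot [-0.0001, 0.0, -0.0006]
```

Request:
jog_arm --rows '[[[170,-200,0],[0,0,0]],[[170,-200,0],[0,0,0]],[[170,-200,0],[0,0,0]],[[170,-200,0],[0,0,0]],[[170,-200,0],[0,0,0]],[[170,-200,0],[0,0,0]],[[90,-625,0],[0,0,0]],[[90,-625,0],[0,0,0]],[[90,-625,0],[0,0,0]],[[90,-625,0],[0,0,0]]]'

```text
time: 2.1
tool_pos: [406.6, 191.8, 299.7]
tcp_rot: [180.0, 0.0, 15.6]
ft_force: [1.4, 0.7, 0.9]
finger_gap: 0.0
grip_force: 0.0
```

```bash
python3 - <<'E'
from h import *
print(torack(r.sense()["tool_pos"])); go([-230,125,220],(0,-50))
E
```

```text
[-188.71808745 -104.37253377  299.68476902]
shift [-41.5, -229.3, 79.6] rot [0.0008, 0.873, -0.0011]
```

Request:
jog_arm --rows '[[[-41,-229,80],[0,0.873,0]],[[-41,-229,80],[0,0.873,0]],[[-41,-229,80],[0,0.873,0]],[[-41,-229,80],[0,0.873,0]],[[-41,-229,80],[0,0.873,0]],[[-41,-229,80],[0,0.873,0]],[[-41,-229,80],[0,0.873,0]],[[-41,-229,80],[0,0.873,0]],[[-41,-229,80],[0,0.873,0]],[[-41,-229,80],[0,0.873,0]]]'

```text
time: 3.1
tool_pos: [330.2, 374.6, 236.2]
tcp_rot: [-179.3, -48.1, 17.8]
ft_force: [0.4, 0.0, 0.8]
finger_gap: -0.0
grip_force: 0.0
```

```bash
python3 - <<'E'
from h import *
print(torack(r.sense()["tool_pos"])); go([-160,125,90],(0,-50)); go([-96,125,90],(0,-50))
E
```

```text
[-212.80351741   92.3333026   236.17781886]
shift [-72.7, -29.1, 138.2] rot [-0.0388, 0.0338, 0.0233]
shift [-30.0, -26.3, 185.7] rot [-0.0388, 0.0338, 0.0233]
```

Request:
jog_arm --rows '[[[-72,-29,138],[-0.039,0.034,0.023]],[[-72,-29,138],[-0.039,0.034,0.023]],[[-72,-29,138],[-0.039,0.034,0.023]],[[-72,-29,138],[-0.039,0.034,0.023]],[[-72,-29,138],[-0.039,0.034,0.023]],[[-72,-29,138],[-0.039,0.034,0.023]],[[-72,-29,138],[-0.039,0.034,0.023]]]'

```text
time: 3.8
tool_pos: [396.5, 371.2, 126.8]
tcp_rot: [-178.7, -47.0, 18.2]
ft_force: [1.1, -0.4, 0.9]
finger_gap: -0.2
grip_force: 0.0
```

```bash
python3 - <<'E'
from h import *
print(torack(r.sense()["tool_pos"])); go([-140,125,85],(0,-50)); go([-96,125,85],(0,-50))
p,d=r.snapshot("top"); cv2.imwrite("pics/t1.png",cv2.resize(p[130:340,150:390],None,fx=2.5,fy=2.5))
E
```

```text
[-149.80074481   71.13252735  126.78000418]
shift [-22.3, -52.5, 38.6] rot [-0.0557, 0.053, 0.0282]
shift [7.7, -49.9, 70.7] rot [-0.0557, 0.053, 0.0282]
```

View pics/t1.png

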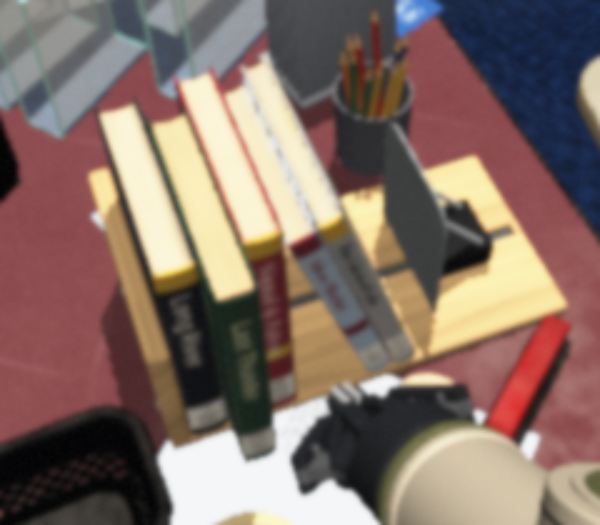

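The arm is beside the green spine but lagging its target. The finger tip is near (340,395) and the green foot near (255,445). I'll check the joints for a limit.

```bash
python3 - <<'E'
from h import *
s=r.sense(); print(np.round(s["joint_pos"],1),np.round(s["qd"],2),s["tool_pos"],s["tcp_rot"],s["time"])
E
```

```text
[ 55.  -34.2 142.4 -42.3  38.4 152.2] [ 0.62 -1.16  0.52 -0.18  0.21  0.  ] [396.31999813 371.48867694 126.90223799] [-178.65495739  -47.00004233   18.21308471] 3.85
```

```bash
cat >> h.py <<'E'
def go(p,tilt=(0,0),yaw=180):
    s=r.sense(); R0=Ro.from_euler("xyz",s["tcp_rot"],degrees=True)
    Rt=Ro.from_matrix(RR)*Ro.from_euler("xyz",[tilt[0],tilt[1],0],degrees=True)*Ro.from_euler("z",yaw,degrees=True)*Ro.from_euler("x",180,degrees=True)
    print("at",np.round(torack(s["tool_pos"]),1),"j",np.round(s["joint_pos"]),"F",np.round(RR.T@s["ft_force"],1))
    print("shift",np.round(R0.inv().apply(toworld(p)-s["tool_pos"]),1).tolist(),"rot",np.round((R0.inv()*Rt).as_rotvec(),4).tolist())
E
python3 - <<'E'
from h import *
go([-200,100,200],(0,0),90)
E
```

```text
at [-149.9   71.4  126.9] j [ 55. -34. 142. -42.  38. 152.] F [-0.3 -0.1  0.7]
shift [20.2, -32.7, -84.8] rot [0.6049, -0.6671, -1.4238]
```

Request:
jog_arm --rows '[[[20,-30,-85],[0,0,0]],[[20,-30,-85],[0,0,0]],[[20,-33,-85],[0.605,-0.667,-1.424]],[[20,-33,-85],[0.605,-0.667,-1.424]],[[20,-33,-85],[0.605,-0.667,-1.424]],[[20,-33,-85],[0.605,-0.667,-1.424]],[[20,-33,-85],[0.605,-0.667,-1.424]],[[20,-33,-85],[0.605,-0.667,-1.424]],[[20,-33,-85],[0.605,-0.667,-1.424]],[[20,-33,-85],[0.605,-0.667,-1.424]]]'

```text
time: 4.85
tool_pos: [339.8, 385.5, 200.9]
tcp_rot: [170.9, -17.0, 75.8]
ft_force: [-0.5, 0.2, 0.9]
finger_gap: 0.0
grip_force: 0.0
```

```bash
python3 - <<'E'
from h import *
go([-200,125,180],(0,-30),180)
E
```

```text
at [-200.5  100.2  200.9] j [ 41. -27. 119.   2.  69.  57.] F [-0.4  0.3  0.9]
shift [14.7, -15.9, 24.1] rot [-0.1518, -0.3215, -2.144]
```

Request:
jog_arm --rows '[[[15,-16,24],[-0.152,-0.322,-2.144]],[[15,-16,24],[-0.152,-0.322,-2.144]],[[15,-16,24],[-0.152,-0.322,-2.144]],[[15,-16,24],[-0.152,-0.322,-2.144]],[[15,-16,24],[-0.152,-0.322,-2.144]],[[15,-16,24],[-0.152,-0.322,-2.144]],[[15,-16,24],[-0.152,-0.322,-2.144]],[[15,-16,24],[-0.152,-0.322,-2.144]],[[15,-16,24],[-0.152,-0.322,-2.144]],[[15,-16,24],[-0.152,-0.322,-2.144]]]'

```text
time: 5.85
tool_pos: [333.2, 410.2, 179.5]
tcp_rot: [165.2, 19.1, 155.0]
ft_force: [-0.6, 0.6, -0.4]
finger_gap: -0.1
grip_force: 0.0
```

```bash
python3 - <<'E'
from h import *
go([-175,125,80],(0,-32),180)
E
```

```text
at [-200.2  125.8  179.5] j [ 57. -21. 118. -18.  66.  -6.] F [-0.4  0.8 -0.4]
shift [14.0, -10.3, 101.2] rot [-0.0592, -0.1308, -0.6624]
```

Request:
jog_arm --rows '[[[0,0,0],[-0.059,-0.131,-0.662]],[[0,0,0],[-0.059,-0.131,-0.662]],[[0,0,0],[-0.059,-0.131,-0.662]],[[0,0,0],[-0.059,-0.131,-0.662]],[[14,-10,101],[-0.059,-0.131,-0.662]],[[14,-10,101],[-0.059,-0.131,-0.662]],[[14,-10,101],[-0.059,-0.131,-0.662]],[[14,-10,101],[-0.059,-0.131,-0.662]],[[14,-10,101],[-0.059,-0.131,-0.662]]]'

```text
time: 6.75
tool_pos: [358.7, 417.5, 82.5]
tcp_rot: [179.7, 32.1, -164.8]
ft_force: [0.1, 1.0, -0.4]
finger_gap: -0.4
grip_force: 0.0
```

```bash
python3 - <<'E'
from h import *
go([-150,125,80],(0,-32),180);go([-106,125,80],(0,-32),180)
E
```

```text
at [-173.8  125.9   82.5] j [ 59. -16. 127. -29.  48. -30.] F [ 0.3  1.  -0.4]
shift [-18.8, -0.7, 14.7] rot [0.0001, 0.0015, -0.0081]
at [-173.8  125.9   82.5] j [ 59. -16. 127. -29.  48. -30.] F [ 0.3  1.  -0.4]
shift [-56.1, -0.4, 38.1] rot [0.0001, 0.0015, -0.0081]
```

Request:
jog_arm --rows '[[[-7,0,4],[0,0,0]],[[-14,0,9],[0,0,0]],[[-20,0,13],[0,0,0]],[[-24,0,15],[0,0,0]],[[-28,0,17.5],[0,0,0]],[[-32,0,20],[0,0,0]],[[-36,0,22.5],[0,0,0]],[[-40,0,25],[0,0,0]],[[-43,0,27],[0,0,0]],[[-46,0,28.5],[0,0,0]]]'

```text
time: 7.75
tool_pos: [409.7, 429.6, 78.4]
tcp_rot: [179.9, 31.8, -164.8]
ft_force: [-6.2, -1.2, 1.7]
finger_gap: -0.3
grip_force: 3.0
```

```bash
python3 - <<'E'
from h import *
go([-106,125,80],(0,-32),180); p,Q=spines("top")
E
```

```text
at [-121.4  123.8   78.4] j [ 54.  -9. 122. -28.  44. -35.] F [-6.2  0.5  1.7]
shift [-13.9, 1.3, 6.7] rot [-0.0028, -0.0033, -0.0068]
0 11 [-93.0, -91.0, -82.0]
96 25 [-95.0, -95.0, -94.0]
104 17 [-95.0, -94.0, -94.0]
136 36 [-116.0, -109.0, -101.0]
144 88 [-95.0, -94.0, -94.0]
152 95 [-96.0, -95.0, -95.0]
160 95 [-95.0, -95.0, -95.0]
168 94 [-94.0, -94.0, -93.0]
```

Request:
jog_arm --rows '[[[-3,0,2],[0,0,0]],[[-5,0,3],[0,0,0]],[[-7,0,4.4],[0,0,0]],[[-9,0,5.6],[0,0,0]],[[-9,0,5.6],[0,0,0]]]'

```text
time: 8.3
tool_pos: [420.0, 432.4, 78.5]
tcp_rot: [179.9, 31.8, -164.8]
ft_force: [-2.5, -0.7, -0.1]
finger_gap: 0.4
grip_force: 1.4
```

```bash
python3 - <<'E'
from h import *
go([-106,125,80],(0,-32),180)
for zl in((40,70),(80,110),(150,240)):
  p,Q=spines("top",zl) if zl[0]==40 else (p,Q)
  if zl[0]>40: print(zl); rep(Q,zl)
cv2.imwrite("pics/t2.png",cv2.resize(p[130:340,150:390],None,fx=2.5,fy=2.5))
E
```

```text
at [-110.7  123.7   78.5] j [ 53.  -7. 121. -28.  44. -36.] F [-2.6  0.  -0.1]
shift [-4.8, 1.3, 1.2] rot [-0.0027, -0.0028, -0.0068]
152 6 [-96.0, -96.0, -95.0]
160 9 [-96.0, -95.0, -95.0]
168 15 [-94.0, -94.0, -93.0]
(80, 110)
144 29 [-95.0, -94.0, -94.0]
152 32 [-96.0, -95.0, -95.0]
160 32 [-95.0, -95.0, -95.0]
168 35 [-94.0, -94.0, -94.0]
(150, 240)
16 19 [-94.0, -93.0, -92.0]
24 45 [-95.0, -94.0, -93.0]
32 71 [-95.0, -94.0, -94.0]
40 77 [-95.0, -94.0, -94.0]
48 65 [-94.0, -94.0, -93.0]
56 79 [-94.0, -93.0, -93.0]
64 117 [-95.0, -94.0, -85.0]
72 107 [-94.0, -93.0, -83.0]
80 27 [-93.0, -93.0, -92.0]
88 45 [-95.0, -95.0, -94.0]
96 103 [-95.0, -95.0, -95.0]
104 95 [-95.0, -94.0, -94.0]
112 87 [-116.0, -115.0, -114.0]
120 119 [-116.0, -116.0, -116.0]
128 133 [-117.0, -116.0, -116.0]
136 185 [-115.0, -115.0, -114.0]
144 125 [-95.0, -94.0, -94.0]
152 132 [-96.0, -95.0, -95.0]
160 152 [-139.0, -95.0, -95.0]
168 168 [-95.0, -94.0, -93.0]
```

View pics/t2.png

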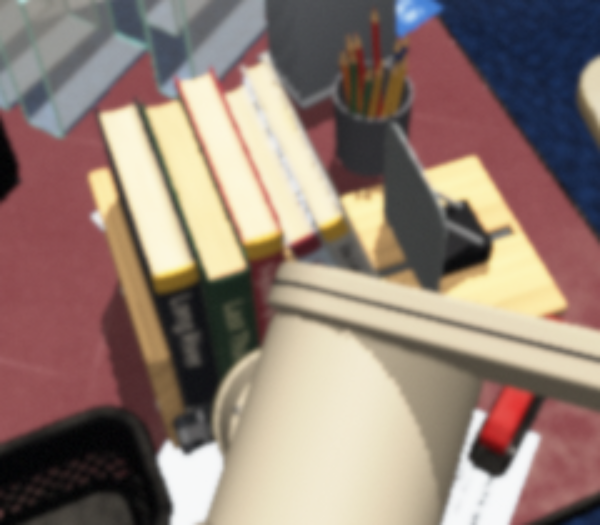

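The green spine's upper part is now at -116 and the neighbours haven't moved. Another 20 mm or so to go.

Request:
jog_arm --rows '[[[-3,0,2],[0,0,0]],[[-6,0,3.8],[0,0,0]],[[-9,0,5.6],[0,0,0]],[[-12,0,7.5],[0,0,0]],[[-14,0,8.8],[0,0,0]],[[-16,0,10],[0,0,0]],[[-16,0,10],[0,0,0]]]'

```text
time: 9.05
tool_pos: [438.3, 437.4, 78.5]
tcp_rot: [179.9, 31.9, -164.8]
ft_force: [-3.2, 0.1, -0.4]
finger_gap: -0.5
grip_force: 1.2
```

```bash
python3 - <<'E'
from h import *
go([-90,125,80],(0,-32),180)
p,Q=spines("top",(150,240))
E
```

```text
at [-91.7 123.5  78.5] j [ 51.  -5. 119. -27.  43. -38.] F [-3.1  1.  -0.4]
shift [-2.3, 1.5, -0.4] rot [-0.0027, -0.0026, -0.0067]
24 7 [-86.0, -80.0, -76.0]
32 17 [-94.0, -93.0, -92.0]
40 16 [-95.0, -94.0, -94.0]
48 7 [-94.0, -94.0, -94.0]
56 20 [-85.0, -82.0, -80.0]
64 51 [-80.0, -75.0, -71.0]
72 33 [-74.0, -71.0, -68.0]
96 7 [-94.0, -94.0, -94.0]
104 73 [-94.0, -94.0, -93.0]
112 90 [-96.0, -96.0, -95.0]
120 116 [-97.0, -97.0, -97.0]
128 125 [-97.0, -97.0, -97.0]
136 140 [-97.0, -96.0, -95.0]
144 128 [-95.0, -94.0, -94.0]
152 132 [-96.0, -95.0, -95.0]
160 152 [-125.0, -95.0, -95.0]
168 224 [-157.0, -96.0, -94.0]
```

Request:
jog_arm --rows '[[[-1.3,0,0.8],[0,0,0]],[[-1.3,0,0.8],[0,0,0]],[[34,0,-21],[0,0,0]],[[68,0,-42],[0,0,0]],[[68,0,-42],[0,0,0]],[[-64,0,-254],[0,0,0]],[[-64,0,-254],[0,0,0]],[[-64,0,-254],[0,0,0]],[[-64,0,-254],[0,0,0]],[[-64,0,-254],[0,0,0]]]'

```text
time: 10.1
tool_pos: [362.0, 416.0, 331.5]
tcp_rot: [179.8, 32.0, -164.8]
ft_force: [1.3, 0.3, -0.4]
finger_gap: 0.1
grip_force: 0.0
```

```bash
python3 - <<'E'
from h import *
go([-170,-260,330],(20,0),180)
p,Q=spines("top",(60,110))
E
```

```text
at [-170.9  123.6  331.5] j [ 58. -26. 109. -22.  74. -45.] F [ 1.3 -0.1 -0.4]
shift [-2.8, -383.5, 2.4] rot [-0.3394, 0.5541, 0.0899]
```

Request:
jog_arm --rows '[[[-3,-383,2],[0,0,0]],[[-3,-383,2],[0,0,0]],[[-3,-383,2],[0,0,0]],[[-3,-383,2],[-0.339,0.554,0.09]],[[-3,-383,2],[-0.339,0.554,0.09]],[[-3,-383,2],[-0.339,0.554,0.09]],[[-3,-383,2],[-0.339,0.554,0.09]],[[-3,-383,2],[-0.339,0.554,0.09]],[[-3,-383,2],[-0.339,0.554,0.09]],[[-3,-383,2],[-0.339,0.554,0.09]]]'

```text
time: 11.15
tool_pos: [468.2, 40.2, 319.7]
tcp_rot: [159.7, -1.0, -164.9]
ft_force: [-0.7, 0.9, -1.1]
finger_gap: -0.2
grip_force: 0.0
```

```bash
python3 - <<'E'
from h import *
go([0,-200,150],(20,0),180)
p,Q=spines("top",(60,110))
E
```

```text
at [-170.4 -267.   319.7] j [ -16.   -7.   90.   18.  107. -117.] F [-0.4  1.1 -1.1]
shift [-172.7, 6.5, 180.1] rot [0.0058, -0.0135, -0.0155]
-16 7 [-93.0, -93.0, -92.0]
-8 38 [-95.0, -94.0, -93.0]
0 45 [-95.0, -94.0, -94.0]
8 47 [-94.0, -93.0, -93.0]
16 50 [-95.0, -94.0, -94.0]
24 44 [-95.0, -94.0, -94.0]
32 37 [-94.0, -94.0, -94.0]
40 8 [-94.0, -93.0, -93.0]
80 26 [-94.0, -93.0, -93.0]
88 47 [-95.0, -94.0, -94.0]
96 49 [-95.0, -95.0, -95.0]
104 56 [-95.0, -94.0, -93.0]
112 47 [-95.0, -94.0, -94.0]
120 50 [-96.0, -95.0, -95.0]
128 53 [-96.0, -96.0, -95.0]
136 52 [-95.0, -94.0, -93.0]
144 50 [-95.0, -94.0, -93.0]
152 50 [-96.0, -95.0, -95.0]
160 54 [-96.0, -95.0, -95.0]
168 51 [-95.0, -94.0, -93.0]
```

All spines are flush now. Next, the support.

Request:
jog_arm --rows '[[[-173,6,180],[0.006,-0.013,-0.015]],[[-173,6,180],[0.006,-0.013,-0.015]],[[-173,6,180],[0.006,-0.013,-0.015]],[[-173,6,180],[0.006,-0.013,-0.015]],[[-173,6,180],[0.006,-0.013,-0.015]],[[-173,6,180],[0.006,-0.013,-0.015]],[[-173,6,180],[0.006,-0.013,-0.015]],[[-173,6,180],[0.006,-0.013,-0.015]]]'

```text
time: 12.0
tool_pos: [615.0, 159.0, 163.3]
tcp_rot: [160.5, 1.2, -163.7]
ft_force: [0.5, -0.5, 0.7]
finger_gap: -0.4
grip_force: 0.0
```

```bash
python3 - <<'E'
from h import *
go([0,-165,26],(20,0),180)
E
```

```text
at [   3.1 -192.3  163.3] j [  -2.   16.   82.   19.   87. -110.] F [ 0.3 -0.6  0.7]
shift [5.5, -19.9, 138.5] rot [-0.0092, 0.0155, 0.0163]
```

Request:
jog_arm --rows '[[[5,-20,138],[-0.009,0.015,0.016]],[[5,-20,138],[-0.009,0.015,0.016]],[[5,-20,138],[-0.009,0.015,0.016]],[[5,-20,138],[-0.009,0.015,0.016]],[[5,-20,138],[-0.009,0.015,0.016]],[[5,-20,138],[-0.009,0.015,0.016]]]'

```text
time: 12.6
tool_pos: [607.2, 183.7, 28.3]
tcp_rot: [160.0, 0.2, -164.4]
ft_force: [0.2, -0.3, 0.6]
finger_gap: 0.0
grip_force: 0.0
```

```bash
python3 - <<'E'
from h import *
go([0,-145,28],(20,0),180);go([0,-100,28],(20,0),180)
p,d=r.snapshot("scene"); cv2.imwrite("pics/s2.png",cv2.resize(p[60:330,140:400],None,fx=2.2,fy=2.2))
E
```

```text
at [   2.2 -166.4   28.3] j [   0.   24.   88.   20.   75. -112.] F [ 0.1 -0.3  0.6]
shift [2.3, 20.0, 7.6] rot [-0.0003, 0.0033, -0.0001]
at [   2.2 -166.4   28.3] j [   0.   24.   88.   20.   75. -112.] F [ 0.1 -0.3  0.6]
shift [2.3, 62.3, 23.0] rot [-0.0003, 0.0033, -0.0001]
```

View pics/s2.png

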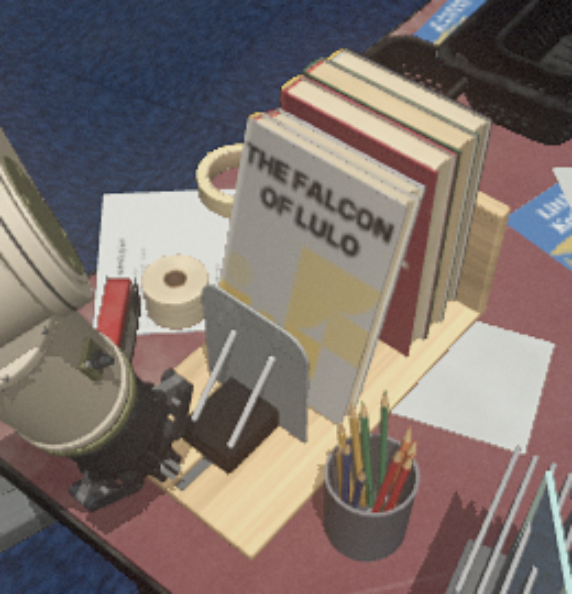

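The finger is behind the shoe at (175,460) in the crop, aligned with the slot. Pushing along rack +y.

Request:
jog_arm --rows '[[[1,9,3.5],[0,0,0]],[[2,18,6.5],[0,0,0]],[[2,22,8],[0,0,0]],[[2,26,9.5],[0,0,0]],[[2,30,11],[0,0,0]],[[2,34,12.5],[0,0,0]],[[2,38,14],[0,0,0]],[[2,42,15],[0,0,0]],[[2,46,16.5],[0,0,0]],[[2,50,18],[0,0,0]]]'

```text
time: 13.65
tool_pos: [587.6, 235.1, 23.8]
tcp_rot: [159.9, -0.2, -164.3]
ft_force: [1.3, -0.1, 1.2]
finger_gap: -0.1
grip_force: 0.7
```

Request:
jog_arm --rows '[[[0,3.8,1.4],[0,0,0]],[[0,7.5,2.7],[0,0,0]],[[0,11.3,4.1],[0,0,0]],[[0,15,5.5],[0,0,0]],[[0,18.8,6.8],[0,0,0]],[[0,22,8],[0,0,0]],[[0,25,9],[0,0,0]]]'

```text
time: 14.35
tool_pos: [580.2, 260.7, 23.8]
tcp_rot: [159.9, -0.2, -164.3]
ft_force: [0.1, -1.9, 3.0]
finger_gap: 0.1
grip_force: 1.2
```

```bash
cat >> h.py <<'E'
def shoe():
    p,d=r.snapshot("scene"); q=torack(cloud("scene",d)).reshape(-1,3)
    k=q[(q[:,2]>70)&(q[:,2]<140)&(abs(q[:,0])<52)&(q[:,1]<60)&(q[:,1]>-62)]
    hgt,e=np.histogram(k[:,1],bins=np.arange(-64,62,2)); i=hgt.argsort()[-3:]; print("plate",[(e[j],hgt[j]) for j in i]); return p
E
python3 - <<'E'
from h import *
go([0,-50,28],(20,0),180); p=shoe(); cv2.imwrite("pics/s3.png",cv2.resize(p[60:330,140:400],None,fx=2.2,fy=2.2)); spines("top",(60,110))
E
```

```text
at [ -2.9 -85.   23.8] j [   7.   23.   90.   21.   72. -106.] F [-0.4 -1.8  3. ]
shift [-2.8, 34.3, 8.1] rot [0.0015, -0.0036, -0.0019]
plate [(np.int64(-4), np.int64(137)), (np.int64(4), np.int64(144)), (np.int64(-60), np.int64(427))]
-16 8 [-93.0, -93.0, -92.0]
-8 34 [-94.0, -94.0, -93.0]
0 44 [-95.0, -94.0, -94.0]
8 43 [-95.0, -94.0, -93.0]
16 51 [-94.0, -94.0, -93.0]
24 45 [-95.0, -94.0, -94.0]
32 34 [-95.0, -94.0, -94.0]
40 10 [-94.0, -93.0, -93.0]
80 24 [-93.0, -93.0, -92.0]
88 50 [-95.0, -95.0, -94.0]
96 51 [-95.0, -95.0, -95.0]
104 60 [-94.0, -94.0, -94.0]
112 44 [-95.0, -94.0, -94.0]
120 51 [-96.0, -95.0, -95.0]
128 51 [-96.0, -96.0, -95.0]
136 53 [-95.0, -94.0, -94.0]
144 50 [-95.0, -94.0, -94.0]
152 52 [-96.0, -95.0, -95.0]
160 55 [-95.0, -95.0, -94.0]
168 56 [-95.0, -94.0, -93.0]
```

View pics/s3.png

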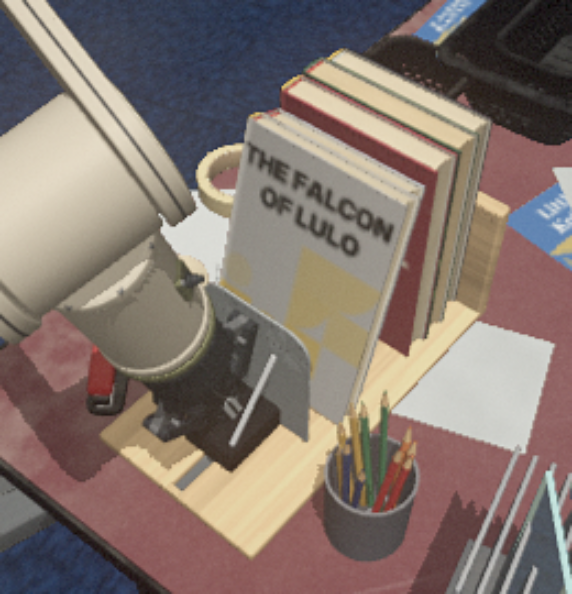

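The support hasn't moved and the finger is hidden alongside the shoe, with only about 3 N of force. I need to find where the finger really is relative to the shoe.

```bash
python3 - <<'E'
from h import *
z0=np.load("pics/scene0.npz")["d"]; Q0=torack(cloud("scene",z0))
p,d=r.snapshot("scene"); Q=torack(cloud("scene",d))
for u,v in[(254,255),(247,260),(246,270),(215,253),(208,252),(225,245),(229,274),(272,228),(250,205)]: print((u,v),np.round(Q0[v,u]),np.round(Q[v,u]))
# shoe footprint at start: dark pixels
b=np.load("pics/scene0.npz")["p"].max(-1); m=(b<75); s=Q0[m]; s=s[(s[:,2]>20)&(s[:,2]<60)&(abs(s[:,0])<60)&(s[:,1]>-170)&(s[:,1]<-50)]
print(len(s),np.percentile(s,[2,50,98],axis=0).round())
t=s[s[:,2]>38];print("top",np.percentile(t,[2,50,98],axis=0).round())
s=r.sense();print(s["ft_force"],s["wrist_torque"],s["finger_gap"])
E
```

```text
(254, 255) [ 27. -95.  45.] [ 27. -96.  47.]
(247, 260) [  23. -112.   44.] [  25. -113.   47.]
(246, 270) [  30. -123.   29.] [  30. -123.   29.]
(215, 253) [ -51. -129.   15.] [   4. -170.  118.]
(208, 252) [ -63. -137.   16.] [  -7. -176.  116.]
(225, 245) [ -49. -101.   15.] [  -7. -136.   94.]
(229, 274) [   2. -143.    8.] [   1. -142.    6.]
(272, 228) [ 44. -61. 115.] [ 42. -59. 111.]
(250, 205) [-10. -61. 138.] [ -1. -70. 154.]
476 [[ -24. -132.   22.]
 [  13.  -95.   44.]
 [  32.  -66.   48.]]
top [[ -25. -132.   39.]
 [   2.  -86.   45.]
 [  31.  -65.   48.]]
[8.62022596e-05 1.74207868e+00 1.94858675e+00] [ 0.15024186 -0.11835706 -0.06667624] -0.29326389582475954
```

```bash
python3 - <<'E'
from h import *
a,_=r.snapshot("scene"); b,_=r.snapshot("wrist"); 
A=cv2.resize(a[200:300,190:290],(500,500),interpolation=cv2.INTER_CUBIC); B=cv2.resize(b,(300,225)); 
c,_=r.snapshot("top"); c=cv2.resize(c[170:290,280:400],(300,275))
cv2.imwrite("pics/c1.png",np.hstack([A,np.vstack([B,c])]))
E
```

```text
(no output)
```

View pics/c1.png

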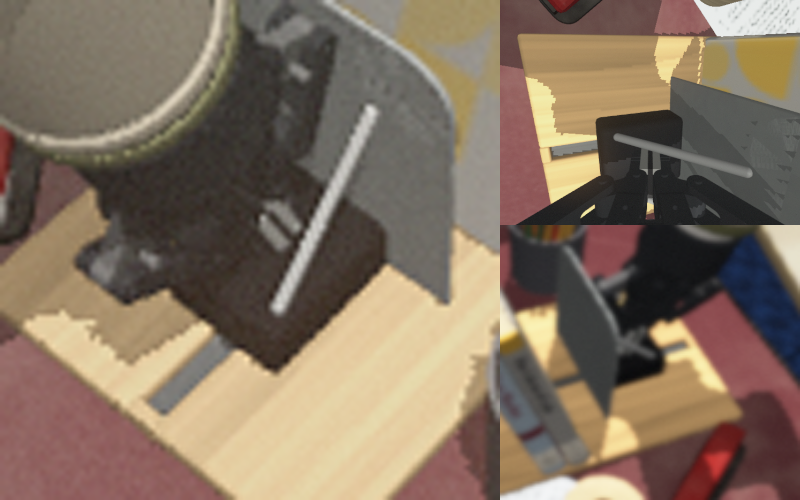

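The wrist view (top right) shows the fingertips resting on top of the shoe between the ribs. The real tip must sit about 20 mm or more behind the reported TCP, which also fits the 5 mm "penetration" I saw on the book. I'll back off and measure the tip with the wrist depth.

Request:
jog_arm --rows '[[[0,0,-20],[0,0,0]],[[0,-40,-40],[0,0,0]],[[0,-80,-60],[0,0,0]],[[0,-110,-60],[0,0,0]],[[0,-110,-60],[0,0,0]],[[0,-110,-60],[0,0,0]],[[0,-110,-60],[0,0,0]]]'

```text
time: 15.35
tool_pos: [613.2, 142.0, 42.0]
tcp_rot: [159.9, -0.3, -164.3]
ft_force: [-0.5, 0.1, -0.0]
finger_gap: -0.0
grip_force: 0.0
```

```bash
python3 - <<'E'
from h import *
go([0,-165,5],(30,0),180); c=r.camera_params("wrist"); T=np.array(c["tool_from_camera"]); s=r.sense()
p,d=r.snapshot("wrist"); print(s["finger_gap"])
v,u=np.mgrid[:420,:560]; P=np.stack([(u-c["cx"])/c["fx"]*d,(v-c["cy"])/c["fy"]*d,d],-1); t=P@T[:3,:3].T+T[:3,3]; t=t[(d>0)&(p.max(-1)<255)]
k=t[(abs(t[:,0])<25)&(abs(t[:,1])<30)&(t[:,2]>-60)&(t[:,2]<25)]
for z in range(-60,25,5):
    q=k[(k[:,2]>=z)&(k[:,2]<z+5)]; print(z,len(q),(np.percentile(q[:,:2],[3,97],axis=0).round().tolist() if len(q)>5 else ""))
shoe()
E
```

```text
at [  -3.3 -208.2   42. ] j [  -3.   24.   86.   19.   78. -114.] F [-0.5  0.2 -0. ]
shift [-3.5, 27.8, 49.5] rot [-0.1723, -0.0046, -0.0022]
-0.049126177230365255
-60 644 [[-10.0, -5.0], [12.0, 7.0]]
-55 553 [[7.0, -12.0], [12.0, 14.0]]
-50 545 [[7.0, -12.0], [12.0, 14.0]]
-45 484 [[7.0, -12.0], [12.0, 14.0]]
-40 447 [[7.0, -12.0], [11.0, 14.0]]
-35 384 [[7.0, -11.0], [11.0, 13.0]]
-30 144 [[7.0, -8.0], [11.0, 11.0]]
-25 0 
-20 0 
-15 0 
-10 0 
-5 0 
0 0 
5 0 
10 0 
15 0 
20 0 
plate [(np.int64(-6), np.int64(140)), (np.int64(2), np.int64(147)), (np.int64(-60), np.int64(705))]
```

Confirmed: the real fingertip ends 27 mm behind the reported TCP. I'll re-plan with that offset, so the tip sits at z≈27 when the TCP is at z≈2.

```bash
python3 - <<'E'
from h import *
go([0,-160,2.5],(25,0),180)
E
```

```text
at [  -3.1 -207.9   42.3] j [  -3.   24.   86.   19.   78. -114.] F [-0.2 -0.6 -0.9]
shift [-3.3, 31.3, 53.8] rot [-0.0855, -0.0045, -0.0008]
```

Request:
jog_arm --rows '[[[-3,31,54],[-0.0855,-0.0045,0]],[[-3,31,54],[-0.0855,-0.0045,0]],[[-3,31,54],[-0.0855,-0.0045,0]],[[-3,31,54],[-0.0855,-0.0045,0]],[[-3,31,54],[-0.0855,-0.0045,0]]]'

```text
time: 15.95
tool_pos: [605.2, 187.5, 4.0]
tcp_rot: [155.1, 0.2, -164.4]
ft_force: [0.7, -0.5, 0.0]
finger_gap: 0.1
grip_force: 0.0
```

```bash
python3 - <<'E'
from h import *
go([0,-115,2.5],(25,0),180)
E
```

```text
at [   1.3 -162.2    4. ] j [  -2.   28.   87.   25.   74. -116.] F [ 0.5 -0.7  0. ]
shift [1.4, 42.2, 21.2] rot [-0.0021, 0.0032, -0.0005]
```

Request:
jog_arm --rows '[[[1,8,3.8],[0,0,0]],[[1,16,7.6],[0,0,0]],[[1.4,21,10],[0,0,0]],[[1.4,25,12],[0,0,0]],[[1.4,29,13.8],[0,0,0]],[[1.4,32,15.2],[0,0,0]],[[1.4,35,16.6],[0,0,0]],[[1.4,38,18],[0,0,0]],[[1.4,40,19],[0,0,0]],[[1.4,42,20],[0,0,0]]]'

```text
time: 16.95
tool_pos: [589.8, 232.3, 1.8]
tcp_rot: [155.0, -0.0, -164.4]
ft_force: [-0.4, -3.4, 2.5]
finger_gap: -0.4
grip_force: 1.3
```

```bash
python3 - <<'E'
from h import *
go([0,-70,2.5],(25,0),180); shoe()
E
```

```text
at [  -1.3 -114.9    1.8] j [   2.   26.   89.   26.   72. -113.] F [-1.3 -3.2  2.5]
shift [-1.2, 41.0, 18.4] rot [-0.0003, 0.0009, -0.0021]
plate [(np.int64(0), np.int64(139)), (np.int64(4), np.int64(148)), (np.int64(-46), np.int64(719))]
```

The support is moving: the plate has gone from -60 to -46. Continuing.

Request:
jog_arm --rows '[[[0,2.7,1.2],[0,0,0]],[[0,5.4,2.5],[0,0,0]],[[0,8.2,3.7],[0,0,0]],[[0,10.9,5],[0,0,0]],[[0,13.6,6.2],[0,0,0]],[[0,16.3,7.5],[0,0,0]],[[0,19,8.7],[0,0,0]],[[0,21.7,10],[0,0,0]],[[0,24.4,11.2],[0,0,0]],[[0,27,12.4],[0,0,0]]]'

```text
time: 18.0
tool_pos: [582.0, 259.8, 1.8]
tcp_rot: [155.1, -0.0, -164.4]
ft_force: [0.2, -9.7, 1.7]
finger_gap: 0.2
grip_force: 4.5
```

```bash
python3 - <<'E'
from h import *
go([0,-55,2.5],(25,0),180); shoe(); spines("top",(40,110))
E
```

```text
at [ -1.4 -86.3   1.8] j [   5.   26.   90.   26.   71. -111.] F [-2.4 -9.4  1.7]
shift [-1.3, 28.7, 12.6] rot [-0.002, 0.0008, -0.0023]
plate [(np.int64(10), np.int64(132)), (np.int64(-16), np.int64(137)), (np.int64(-18), np.int64(664))]
-40 32 [-157.0, -153.0, -149.0]
-32 48 [-157.0, -153.0, -146.0]
-24 50 [-156.0, -148.0, -142.0]
-16 51 [-145.0, -140.0, -131.0]
-8 44 [-144.0, -137.0, -132.0]
0 93 [-151.0, -139.0, -126.0]
8 112 [-152.0, -137.0, -95.0]
16 105 [-154.0, -142.0, -94.0]
24 74 [-150.0, -94.0, -94.0]
32 62 [-95.0, -94.0, -94.0]
40 46 [-95.0, -94.0, -94.0]
48 13 [-94.0, -93.0, -92.0]
80 30 [-93.0, -93.0, -93.0]
88 70 [-95.0, -95.0, -94.0]
96 70 [-95.0, -95.0, -94.0]
104 76 [-95.0, -94.0, -93.0]
112 58 [-95.0, -94.0, -94.0]
120 70 [-96.0, -95.0, -95.0]
128 70 [-96.0, -96.0, -95.0]
136 75 [-95.0, -94.0, -94.0]
144 69 [-95.0, -94.0, -94.0]
152 72 [-96.0, -95.0, -95.0]
160 73 [-95.0, -95.0, -95.0]
168 76 [-94.0, -94.0, -93.0]
```

Request:
jog_arm --rows '[[[0,2.7,1.2],[0,0,0]],[[0,5.4,2.5],[0,0,0]],[[0,8.2,3.7],[0,0,0]],[[0,10.9,5],[0,0,0]],[[0,13.6,6.2],[0,0,0]],[[0,16.3,7.5],[0,0,0]],[[0,19,8.7],[0,0,0]],[[0,21.7,10],[0,0,0]],[[0,24.4,11.2],[0,0,0]],[[0,27,12.4],[0,0,0]]]'

```text
time: 19.1
tool_pos: [573.8, 288.6, 1.8]
tcp_rot: [155.1, -0.0, -164.4]
ft_force: [-0.9, -8.6, 0.7]
finger_gap: 0.1
grip_force: 3.9
```

```bash
python3 - <<'E'
from h import *
go([0,-38,2.5],(25,0),180); p=shoe(); cv2.imwrite("pics/s4.png",cv2.resize(p[60:330,140:400],None,fx=2.2,fy=2.2))
E
```

```text
at [ -1.5 -56.4   1.8] j [   7.   25.   90.   26.   70. -109.] F [-3.2 -8.1  0.7]
shift [-1.5, 16.9, 7.1] rot [-0.0016, 0.0005, -0.0024]
plate [(np.int64(10), np.int64(49)), (np.int64(14), np.int64(171)), (np.int64(12), np.int64(651))]
```

View pics/s4.png

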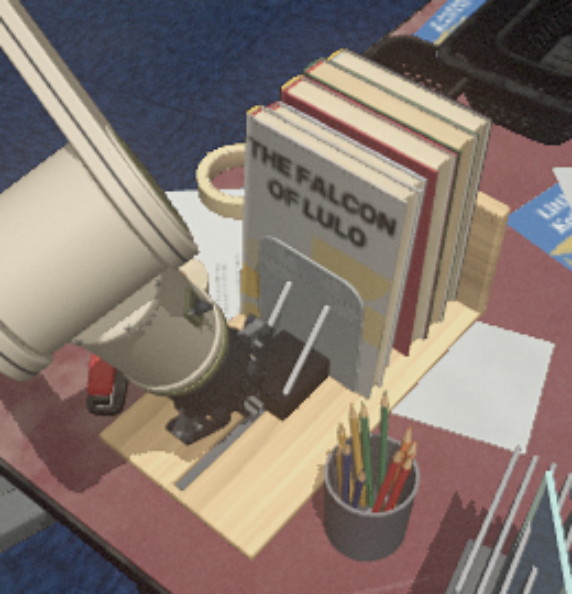

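The books are coming upright and the row is nearly closed. I'll finish the last ~18 mm slowly.

Request:
jog_arm --rows '[[[0,1.8,0.8],[0,0,0]],[[0,3.6,1.7],[0,0,0]],[[0,5.4,2.5],[0,0,0]],[[0,7.2,3.3],[0,0,0]],[[0,9,4.1],[0,0,0]],[[0,10.8,5],[0,0,0]],[[0,12.6,5.8],[0,0,0]],[[0,12.6,5.8],[0,0,0]]]'

```text
time: 19.95
tool_pos: [569.9, 302.3, 1.9]
tcp_rot: [155.1, -0.0, -164.4]
ft_force: [-0.3, -6.7, 0.7]
finger_gap: -0.1
grip_force: 2.9
```

```bash
python3 - <<'E'
from h import *
go([0,-38,2.5],(25,0),180); shoe()
E
```

```text
at [ -1.6 -42.1   1.9] j [   9.   25.   91.   27.   69. -108.] F [-2.1 -6.3  0.7]
shift [-1.6, 4.0, 1.2] rot [-0.0012, 0.0003, -0.0022]
plate [(np.int64(-50), np.int64(35)), (np.int64(28), np.int64(274)), (np.int64(26), np.int64(577))]
```

Small steps until the force rises.

Request:
jog_arm --rows '[[[0,0.9,0.4],[0,0,0]],[[0,1.8,0.8],[0,0,0]],[[0,2.7,1.2],[0,0,0]],[[0,2.7,1.2],[0,0,0]]]'

```text
time: 20.4
tool_pos: [569.1, 305.0, 1.9]
tcp_rot: [155.1, -0.0, -164.4]
ft_force: [-2.2, -6.7, 0.7]
finger_gap: -0.1
grip_force: 3.2
```

Request:
jog_arm --rows '[[[0,0.9,0.4],[0,0,0]],[[0,1.4,0.6],[0,0,0]],[[0,1.4,0.6],[0,0,0]]]'

```text
time: 20.7
tool_pos: [568.7, 306.4, 1.8]
tcp_rot: [155.1, -0.0, -164.4]
ft_force: [0.1, -7.5, 0.5]
finger_gap: 0.1
grip_force: 3.3
```

Request:
jog_arm --rows '[[[0,0.9,0.4],[0,0,0]],[[0,1.4,0.6],[0,0,0]],[[0,1.4,0.6],[0,0,0]]]'

```text
time: 21.0
tool_pos: [568.3, 307.8, 1.9]
tcp_rot: [155.1, -0.0, -164.4]
ft_force: [0.2, -6.6, 0.9]
finger_gap: 0.1
grip_force: 3.4
```

Request:
jog_arm --rows '[[[0,0.9,0.4],[0,0,0]],[[0,1.4,0.6],[0,0,0]],[[0,1.4,0.6],[0,0,0]]]'

```text
time: 21.3
tool_pos: [568.2, 308.5, 1.9]
tcp_rot: [155.1, -0.0, -164.4]
ft_force: [-1.1, -11.6, 1.1]
finger_gap: 0.1
grip_force: 5.6
```

```bash
python3 - <<'E'
from h import *
go([0,-38,2.5],(25,0),180); p=shoe()
E
```

```text
at [ -1.6 -35.8   1.9] j [   9.   25.   91.   27.   69. -107.] F [ -4.2 -10.8   1.1]
shift [-1.6, -1.8, -1.5] rot [-0.0025, 0.0003, -0.0025]
plate [(np.int64(-42), np.int64(35)), (np.int64(34), np.int64(374)), (np.int64(32), np.int64(485))]
```

Request:
jog_arm --rows '[[[0,0.9,0.4],[0,0,0]],[[0,1.4,0.6],[0,0,0]],[[0,1.4,0.6],[0,0,0]]]'

```text
time: 21.65
tool_pos: [568.1, 308.8, 1.8]
tcp_rot: [155.2, -0.0, -164.5]
ft_force: [-0.2, -17.6, 4.3]
finger_gap: -0.1
grip_force: 8.3
```

Request:
jog_arm --rows '[[[0,0.9,0.4],[0,0,0]],[[0,0.9,0.4],[0,0,0]],[[0,0.9,0.4],[0,0,0]]]'

```text
time: 21.95
tool_pos: [568.0, 309.2, 1.8]
tcp_rot: [155.3, -0.0, -164.5]
ft_force: [0.1, -21.2, 4.9]
finger_gap: 0.3
grip_force: 9.8
```

The force climbs (to 21 N) with almost no motion, so the row is tight. I'll back off along -y, rise, and check.

Request:
jog_arm --rows '[[[0,-5,-2.3],[0,0,0]],[[0,-20,-9.3],[0,0,0]],[[0,-50,-23],[0,0,0]],[[0,-90,-42],[0,0,0]],[[0,-125,-58],[0,0,0]],[[0,-125,-58],[0,0,0]],[[0,-105,-120],[0,0,0]],[[0,-85,-170],[0,0,0]],[[0,-100,-215],[0,0,0]],[[0,-100,-215],[0,0,0]]]'

```text
time: 22.95
tool_pos: [619.8, 136.2, 161.9]
tcp_rot: [155.2, 0.5, -164.5]
ft_force: [0.5, 0.5, 0.3]
finger_gap: -0.0
grip_force: 0.0
```

```bash
python3 - <<'E'
from h import *
go([0,-38,2.5],(25,0),180); p=shoe()
t,Q=spines("top",(40,110)); print("high"); rep(Q,(170,235))
cv2.imwrite("pics/f.png",np.hstack([cv2.resize(p[60:330,160:400],(400,450)),cv2.resize(t[130:340,180:380],(400,450))]))
E
```

```text
at [   1.6 -215.5  161.9] j [  -6.   19.   80.   23.   90. -114.] F [0.7 0.4 0.3]
shift [3.5, 94.3, 219.2] rot [-0.0034, 0.0097, 0.0014]
plate [(np.int64(36), np.int64(20)), (np.int64(32), np.int64(260)), (np.int64(34), np.int64(596))]
-40 30 [-157.0, -154.0, -151.0]
-32 47 [-156.0, -151.0, -144.0]
-24 53 [-155.0, -148.0, -141.0]
-16 42 [-146.0, -140.0, -135.0]
-8 37 [-143.0, -139.0, -135.0]
0 50 [-155.0, -147.0, -141.0]
8 51 [-156.0, -151.0, -142.0]
16 38 [-158.0, -153.0, -148.0]
24 9 [-158.0, -156.0, -155.0]
32 12 [-92.0, -92.0, -92.0]
40 56 [-94.0, -94.0, -94.0]
48 69 [-95.0, -94.0, -94.0]
56 61 [-93.0, -93.0, -92.0]
64 63 [-95.0, -94.0, -94.0]
72 73 [-95.0, -94.0, -94.0]
80 66 [-94.0, -93.0, -92.0]
88 70 [-95.0, -94.0, -94.0]
96 66 [-95.0, -95.0, -94.0]
104 74 [-95.0, -94.0, -94.0]
112 62 [-95.0, -94.0, -94.0]
120 70 [-96.0, -95.0, -95.0]
128 70 [-96.0, -95.0, -95.0]
136 72 [-95.0, -94.0, -94.0]
144 64 [-95.0, -94.0, -94.0]
152 70 [-96.0, -95.0, -95.0]
160 72 [-96.0, -95.0, -95.0]
168 74 [-94.0, -94.0, -93.0]
high
40 78 [-94.0, -94.0, -94.0]
48 95 [-95.0, -94.0, -94.0]
56 93 [-94.0, -93.0, -92.0]
64 83 [-95.0, -94.0, -94.0]
72 94 [-95.0, -94.0, -94.0]
80 94 [-93.0, -93.0, -92.0]
88 88 [-95.0, -94.0, -94.0]
96 93 [-95.0, -95.0, -95.0]
104 99 [-95.0, -94.0, -94.0]
112 92 [-95.0, -94.0, -94.0]
120 92 [-96.0, -96.0, -95.0]
128 95 [-96.0, -96.0, -95.0]
136 104 [-95.0, -95.0, -94.0]
144 94 [-94.0, -94.0, -94.0]
152 96 [-96.0, -95.0, -95.0]
160 99 [-96.0, -95.0, -95.0]
168 115 [-95.0, -94.0, -93.0]
```

View pics/f.png

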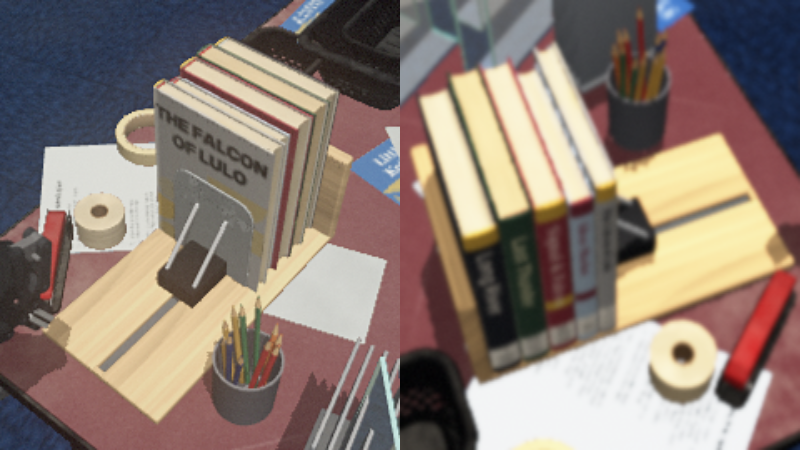

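The final view shows all five books upright, with spines flush at about -95 and the row spanning y≈35–172. The support is snug, and the cup, roll and stapler haven't been disturbed. Handing in.

```bash
python3 -c "
from bench import r
print(r.hand_in())"
```

```text
the job is handed in; nothing more can be done
None
```

The job is handed in; the judge returned no verdict. In the last camera check all five books were upright, every spine was within about 3 mm of the front edge, and the support was tight against the row. The cup, stapler and label roll looked untouched.

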